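# Charge the kiln pans and set the controller

### The arm

A 6-joint arm with a two-finger parallel gripper is mounted at the origin on the work surface. World frame = base frame: x ahead of the robot, y to its left, z up, the work surface at z = 0. Lengths are in m, angles in rad, forces in N, time in s.
With the tool pointing down it reaches from about 0.325 to 0.775 m from the base axis. Payload 5.5 kg.
Tool frame: the origin (TCP) lies midway between the tips of the shut fingers; the grasp point (between the pads) lies 19 mm behind it; z points along the fingers, y is the line along which they close (so a half turn about z gives the same grasp; the last joint's range is limited). The gripper opens to 88 mm and grips with 3 to 60 N. Pads are 20 mm wide; open, the fingers measure 115 mm over their backs; the gripper's body (75 mm by 178 mm) begins 61 mm behind the grasp point.
Start: joints at [-1.338, 0.091, 1.231, -0, 1.82, -0.057], TCP at [0.171, -0.575, 0.223] pointing down, gripper open.
Joint ranges: [-2.87, 2.87], [-0.86, 2.18], [0.17, 2.46], [-1.51, 4.65], [0.06, 2.69], [-2.65, 2.65]. Speed limits (rad/s): [2.57, 2.57, 3.01, 3.14, 3.14, 3.14].

### API

Orientations are given as [roll, pitch, yaw] about the fixed x, y, z axes, in that order (R = Rz(yaw) Ry(pitch) Rx(roll)).
In Python, from bench import readout, grab_frame, calibration, bot gives the robot as it stands.
- The arm moves only by the tool move_arm, never from a script. Its argument "targets" is a list of rows, each a list of 5 numbers: the shift along the tool's x, y, z in mm, then the turn about the tool's z in rad, then the opening, from -1 (shut) to 1 (fully open). In form: [[x, y, z, yaw, gripper], ...]. A call has 1 to 20 rows; each row shifts and turns the commanded pose from where the row before left it, along the tool's axes as they then stand; what a row does not reach is not made up. A row lasts 1/12 s, in which the tool goes at most 41.7 mm and 7.16 degrees, less where a joint would pass 70% of its speed; a pose out of reach is approached as far as the arm can. A call with a gripper value outside its range is refused whole. The fingers move at their own pace and stop on an object; "newtons" is the grip in N (left out, the last holds). Time passes only in rows, so rows that do not move let the fingers close. It gives the time, the measured TCP pose, the force, the opening and the grip force at its end, in the units of the state.
- readout.observe(): the state, without advancing time (a new reading comes with each control period).
- grab_frame(name): name is "scene" or "top" or "wrist"; returns the picture (420x560x3 uint8, blue, green, red); there is no depth.
- calibration(name): a dict with "intrinsics" (3x3 intrinsics, pixels), "R" (3x3) and "t" (3): a world point X has camera coordinates R X + t. Camera axes: x right, y down, z forward; pixel columns grow to the right and rows downward; lengths in m; the calibration is good to about 2 mm. A picture is of the moment at which its call begins: read the wrist's pose just before it. calibration takes no time and is no camera call; for the wrist camera it gives the pose at the moment of the call.
- bot.job_done(): hands the job in; it is judged then, once.
The state is a dict: "time_s": time; "qpos": joint angles; "qvel": joint speeds; "tau": joint torques, N m; "tool_pos": TCP position; "eef_rot": TCP orientation; "ft_force": force on the tool from outside, world axes, zero at the start; "moment": the same for the moment, N m; "width": finger opening in m; "grasp_force": force on a finger pad.
Only numpy, scipy, OpenCV 4.12 (cv2) and the standard library are available. Lean on these libraries where they do the work, as an engineer would, in place of code of your own. Each camera call takes 0.05 s, during which the arm holds its last target. There are 200 camera calls.

### The job

Get the kiln charge ready: sort the amber glass on the bench, the square bar into the rectangular steel pan and both round discs into the round white ceramic dish, lowering each piece in gently and never letting it fall. Also turn the dial on the controller's sloping face so that its pointer stands at the one long mark of the scale. Leave the other things on the bench where they are.

Things in the scene. Friction and masses are not known exactly. Their poses are not given: they have to be found in the camera images.
- billet: square bar (billet) of clear amber cast glass, 62 x 24 x 24 mm, lying on the bench; origin at the centre of its underside, x along its length, z up
- rondel0: flat round disc (rondel) of clear amber glass, 48 mm across, 16 mm thick, lying flat; origin at the centre of its underside, z up
- rondel1: flat round disc (rondel) of clear amber glass, 48 mm across, 16 mm thick, lying flat; origin at the centre of its underside, z up
- billet_mid (a point): centre of the bar, 12 mm above its underside, axes as the body's
- rondel0_mid (a point): centre of the disc rondel0, 8 mm above its underside, axes as the body's
- rondel1_mid (a point): centre of the disc rondel1, 8 mm above its underside, axes as the body's
- pan: rectangular open steel pan, fixed, 150 x 120 mm (its x by y) and 35 mm high outside, walls and floor 5 mm thick; origin at the centre of its underside (bench level), so the inner floor is at 5 mm
- dish: round open white ceramic dish, fixed, 160 mm across and 35 mm high outside, wall and floor 5 mm (inside about 148 mm across); origin at the centre of its underside, the inner floor at 5 mm
- controller: grey kiln controller, fixed, 170 deep (x) by 190 wide (y) mm, front towards its -x; origin at the centre of its underside. Front 40 mm high; then a face sloping up at 30 degrees (x -85 to 10, height 40 to 95 mm) with the dial; then an upright part to 205 mm. On top a visor (195 to 205 mm high) juts forward to x -12 mm, so no vertical gripper fits over the dial
- dial (a joint): angle of the dial, rad, 0 to 4.7; it grows clockwise as seen looking at the face and stays where it is left (about 0.04 N m). At 2.36 the pointer is straight up the slope; at 3.0 it points at the long mark
- dial_grip (a point): on the dial axis, 24 mm out from the face, where to pinch its bar. Turns with the dial; z = turning axis, out of the face (30 degrees from vertical, leaning to the front). Black dial: skirt disc 62 mm across, top 6 mm above the face; on it a bar 13 mm thick, 48 long (29 to the pointer end, 19 to the tail), top 31 mm above the face, white line on the pointer end
- dial_pointer (a point): pointer end of the dial's bar grip, 29 mm from its axis and 24 mm out from the face; the line from dial_grip to here is the way the dial points
- dial_mark (a point): middle of the one long, thick black mark of the scale (20 x 6 mm), printed on the sloping face 45 mm from the dial's axis; the other ticks are 6 mm long and thin
- cork_ring: cork ring, bystander, 60 mm across, 20 mm high, hole 28 mm; origin at the centre of its underside
- graphite_block: black graphite block, bystander, 55 x 34 x 18 mm; origin at the centre of its underside
- paddle: graphite paddle, bystander: black plate 90 x 60 x 10 mm centred 75 mm along its x, thin steel shank, wooden handle from x -140 to -40 mm, 20 mm thick; origin at bench level
- jar: green glass jar with a steel lid, bystander, 60 mm across, 80 mm high; origin at the centre of its underside
- optic_mould: brass cone mould, bystander, 64 mm across the foot, 50 mm high; origin at the centre of its underside
Mind the look-alikes: they are no part of the job. What is shaped like the billet but blue is not meant.

How it is judged:
By the outcome, as a careful person would: the job done as asked, in the order asked, and still so for the second after the job is handed in, with the robot touching nothing.
It also fails if it takes over 69 s, if anything falls off the work surface, if the arm or the gripper's body presses on something with over 40 N, if the wrist force passes 120 N, or if a joint passes its speed limit or range.

## Working session

There is one attempt and no reset: what is moved stays moved. The work goes in short steps, Python scripts to look and compute and a tool call to move; the robot and the scene stay as the last step left them, time stands still between calls to the robot, and variables do not carry over. Pictures are saved under pics/ and viewed, at most 10 in all, crops included, and the job is handed in when it is done.

Besides the shell and the picture viewer there is one more tool, called after "Emit:" by a JSON object that holds its "fn" and its "kwargs", one argument or row to a line. move_arm: Moves the arm, as the interface text tells. Its arguments: {"type":"object","properties":{"targets":{"type":"array","items":{"type":"array","items":{"type":"number"}}},"newtons":{"type":"number"}},"required":["targets"]}

```bash
mkdir -p pics; python3 - <<'E'
from bench import readout, grab_frame, calibration
import cv2,numpy as np
o=readout.observe(); print({k:np.round(v,3).tolist() for k,v in o.items()})
for n in ("scene","top","wrist"):
    c=calibration(n); print(n,np.round(c["intrinsics"],1).tolist(),np.round(c["R"],3).tolist(),np.round(c["t"],3).tolist())
    cv2.imwrite(f"pics/{n}0.png",grab_frame(n))
E
```

```text
{'time_s': 0.0, 'qpos': [-1.338, 0.092, 1.232, -0.0, 1.82, -0.057], 'qvel': [-0.0, -0.0, -0.002, -0.0, 0.001, 0.001], 'tau': [0.001, -44.645, -40.645, 0.07, 0.029, -0.0], 'tool_pos': [0.171, -0.575, 0.222], 'eef_rot': [-3.14, -0.0, 0.29], 'ft_force': [0.201, 0.529, 0.342], 'moment': [-0.017, 0.013, 0.037], 'grasp_force': 0.0, 'width': 0.088}
scene [[423.7, 0.0, 281.5], [0.0, 423.7, 203.5], [0.0, 0.0, 1.0]] [[0.167, 0.986, -0.007], [0.794, -0.139, -0.592], [-0.585, 0.093, -0.806]] [-0.135, -0.379, 1.363]
top [[392.7, 0.0, 280.0], [0.0, 392.7, 209.8], [0.0, 0.0, 1.0]] [[0.022, -1.0, -0.007], [-0.984, -0.02, -0.175], [0.175, 0.01, -0.984]] [0.021, 0.551, 0.9]
wrist [[353.0, 0.0, 286.2], [0.0, 353.0, 211.0], [0.0, 0.0, 1.0]] [[0.286, -0.958, -0.002], [-0.927, -0.278, 0.251], [-0.241, -0.07, -0.968]] [-0.6, -0.031, 0.388]
```

View pics/top0.png

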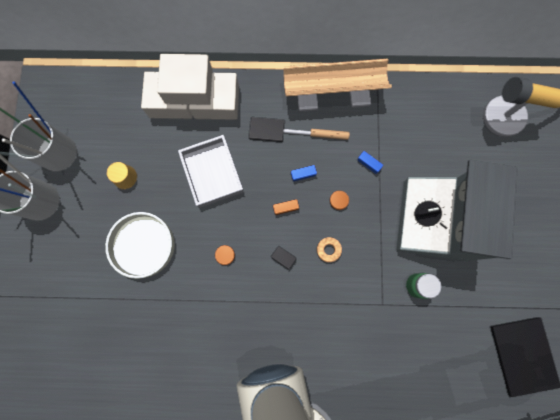

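View pics/scene0.png

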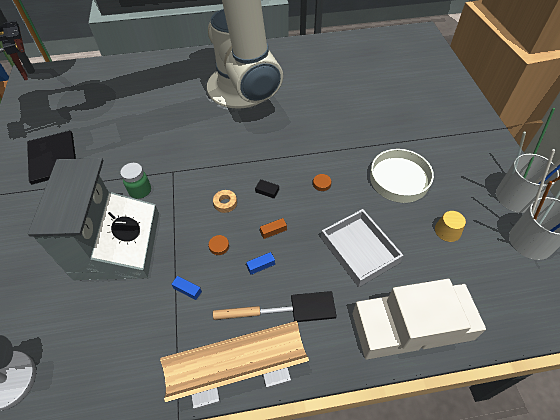

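Top view (u,v): the amber bar is at (286,207), and the amber discs are at (340,200) and (225,255). These could be mistaken for them:
- blue bars at (304,173) and (371,162)
- cork ring at (329,250)
- brass mould at (121,174)
- graphite block at (284,258)

The pan is at (211,172), the dish at (140,246) and the dial at (428,213). In the scene view the bar is at (273,228), and the discs are at (219,245) and (322,182). I choose the saturated orange bar and discs.

```bash
cat > h.py <<'E'
import cv2,numpy as np
from bench import calibration
def ray(c,uv):
    K,R,t=(np.array(c[k],float) for k in("intrinsics","R","t"))
    d=R.T@np.linalg.inv(K)@np.array([uv[0],uv[1],1.]); return -R.T@t.ravel(), d/np.linalg.norm(d)
def onz(c,uv,z):
    o,d=ray(c,uv); return o+d*(z-o[2])/d[2]
def tri(c1,p1,c2,p2):
    o1,d1=ray(c1,p1);o2,d2=ray(c2,p2)
    s=np.linalg.lstsq(np.stack([d1,-d2],1),o2-o1,rcond=None)[0]
    a,b=o1+s[0]*d1,o2+s[1]*d2; return (a+b)/2,np.linalg.norm(a-b)
def proj(c,X):
    p=np.array(c["intrinsics"])@(np.array(c["R"])@X+np.array(c["t"]).ravel()); return p[:2]/p[2]
def blobs(m,amin=60):
    cs,_=cv2.findContours(m.astype(np.uint8)*255,cv2.RETR_EXTERNAL,cv2.CHAIN_APPROX_NONE)
    return [c[:,0,:] for c in cs if cv2.contourArea(c)>amin]
def hsv(im): return cv2.cvtColor(im,cv2.COLOR_BGR2HSV).astype(int)
def cen(c): M=cv2.moments(c.reshape(-1,1,2)); return np.array([M["m10"],M["m01"]])/M["m00"]
def amber(im):
    h=hsv(im); return blobs((h[...,0]>3)&(h[...,0]<16)&(h[...,1]>190)&(h[...,2]>90))
E
python3 - <<'E'
from h import *
T,S=cv2.imread("pics/top0.png"),cv2.imread("pics/scene0.png"); ct,cs=calibration("top"),calibration("scene")
for n,I in(("T",T),("S",S)):
    for b in amber(I): print(n,cen(b).round(1),cv2.contourArea(b),hsv(I)[tuple(cen(b).astype(int)[::-1])])
pt=[cen(b) for b in amber(T)];ps=[cen(b) for b in amber(S)]
for p in pt:
    r=min((tri(ct,p,cs,q)+(q,) for q in ps),key=lambda r:r[1]); print(p.round(1),r[0].round(4),r[1].round(4),np.hypot(*r[0][:2]).round(3))
for b in amber(T):
    P=np.array([onz(ct,p,.012)[:2] for p in b],np.float32); print(cv2.minAreaRect(P*1000))
# pan / dish rims: outer contours of bright blobs
for n,I,c in(("T",T,ct),("S",S,cs)):
    h=hsv(I)
    for b in blobs((h[...,1]<50)&(h[...,2]>120),1500):
        P=np.array([onz(c,p,.035)[:2] for p in b],np.float32)*1000
        print(n,cen(b).round(0),cv2.minAreaRect(P), [np.round(v,1) for v in cv2.fitEllipse(P)])
a=cv2.resize(T[165:265,390:520],None,fx=4,fy=4,interpolation=2); b=cv2.resize(S[180:280,80:165],None,fx=4,fy=4,interpolation=2)
d=cv2.resize(T[185:235,265:365],None,fx=4,fy=4,interpolation=2)
o=np.zeros((600,800,3),np.uint8);o[:400,:440]=a[:,:440];o[:400,450:790]=b;o[400:600,:400]=d;cv2.imwrite("pics/crop1.png",o)
E
```

```text
S [218.  243.2] 223.0 [ 12 195 183]
S [272.9 225.7] 161.0 [ 13 193 184]
S [321.9 180.4] 159.5 [ 13 194 184]
T [138. 245.] ((461.4072570800781, 373.8870849609375), (161.1252899169922, 161.10125732421875), 48.638648986816406) [array([461.4, 374. ]), array([160.8, 161. ]), np.float64(173.9)]
T [428. 214.] ((554.090087890625, -330.41595458984375), (119.35565948486328, 197.4805908203125), 81.9016342163086) [array([ 552.6, -329.7]), array([131.6, 224.9]), np.float64(77.9)]
T [210. 170.] ((652.5936279296875, 210.66363525390625), (154.83749389648438, 125.25719451904297), 21.276575088500977) [array([652.2, 210.8]), array([143.3, 181.5]), np.float64(110.3)]
T [174.  79.] ((888.8684692382812, 315.2679748535156), (152.0365753173828, 168.9506378173828), 1.0061651468276978) [array([892.9, 313.9]), array([141.1, 196.1]), np.float64(34.4)]
S [422. 317.] ((839.5763549804688, 276.2983703613281), (135.99453735351562, 254.198486328125), 0.01750471070408821) [array([842.9, 288.7]), array([140.7, 279.9]), np.float64(4.1)]
S [362. 244.] ((652.5612182617188, 212.71067810058594), (151.31954956054688, 121.46574401855469), 21.200990676879883) [array([652.8, 212.8]), array([139.9, 178.2]), np.float64(111.3)]
S [124. 232.] ((519.5364990234375, -325.82537841796875), (124.2406997680664, 217.38095092773438), 81.00702667236328) [array([ 522.8, -327.5]), array([135.7, 229.1]), np.float64(91.1)]
S [402. 174.] ((470.032470703125, 376.93975830078125), (176.06910705566406, 159.4911651611328), 8.256742477416992) [array([469.7, 374. ]), array([154.5, 179.3]), np.float64(74.4)]
```

View pics/crop1.png

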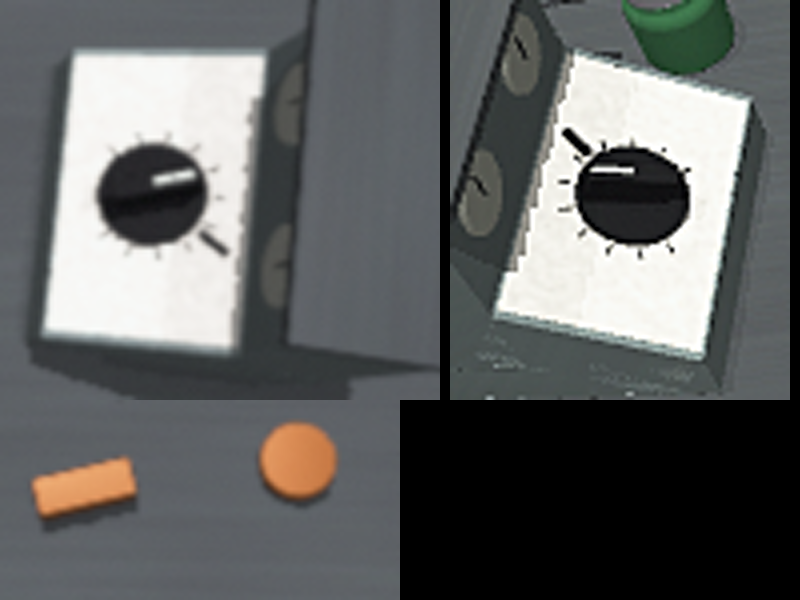

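The crop confirms an amber bar and disc. The dial's white pointer is at about (437,209) in the top view, and the long mark is at (444,226), about 45° clockwise of it.

```bash
sed -i 's/\[...,1\]>190/[...,1]>140/' h.py; python3 - <<'E'
from h import *
T,S=cv2.imread("pics/top0.png"),cv2.imread("pics/scene0.png"); ct,cs=calibration("top"),calibration("scene")
ps=[cen(b) for b in amber(S)]
for b in amber(T):
    p=cen(b); r=min((tri(ct,p,cs,q) for q in ps),key=lambda r:r[1])
    P=np.array([onz(ct,q,r[0][2]+.004)[:2] for q in b],np.float32)*1000
    print(p.round(1),cv2.contourArea(b),r[0].round(4),r[1].round(4),np.hypot(*r[0][:2]).round(3),np.round(cv2.minAreaRect(P)[0],1),np.round(cv2.minAreaRect(P)[1],1),cv2.minAreaRect(P)[2])
tp=lambda x,y:(390+(x-1.5)/4,165+(y-1.5)/4); sp=lambda x,y:(80+(x-451.5)/4,180+(y-1.5)/4)
for n,a,b in(("A",(75,50),(704,355)),("B",(266,50),(495,315)),("C",(236,352),(570,50)),("D",(42,338),(750,98)),("mark",(215,244),(577,141)),("skirt",(153,194),(632,195)),("ptr",(194,175),(594,170)),("lineIn",(153,183),(635,170))):
    X,e=tri(ct,tp(*a),cs,sp(*b)); print(n,X.round(4),e.round(4))
for n,t,s in(("jarlid",(428,286),(131,171)),("pan ctr",(210.5,171.5),(362,246))): print(n,*tri(ct,t,cs,s))
# dish: rim ellipse both views
for n,I,c in(("T",T,ct),("S",S,cs)):
    h=hsv(I); m=(h[...,1]<60)&(h[...,2]>110)
    for b in blobs(m,1500):
        if np.linalg.norm(cen(b)-((138,245) if n=="T" else (402,174)))<12: print(n,cv2.fitEllipse(cv2.convexHull(b.reshape(-1,1,2))))
E
```

```text
[224.3 256.2] 206.5 [0.4382 0.1692 0.0089] 0.003 0.47 [438.3 166.7] [39.1 42.3] 1.2264127731323242
[287.1 208.7] 85.5 [0.5597 0.018  0.0145] 0.0059 0.56 [559.6  17.8] [16.  58.8] 15.4097261428833
[339. 200.] 237.0 [ 0.5849 -0.1145  0.0117] 0.0015 0.596 [ 584.  -114.9] [42.5 47.2] 46.19410705566406
A [ 0.6392 -0.2803  0.0426] 0.0031
B [ 0.6271 -0.3739  0.0951] 0.003
C [ 0.4521 -0.3482  0.0929] 0.0028
D [ 0.4622 -0.257   0.0373] 0.001
mark [ 0.5141 -0.3423  0.0861] 0.0028
skirt [ 0.5454 -0.3146  0.07  ] 0.0019
ptr [ 0.5505 -0.3246  0.1055] 0.0028
lineIn [ 0.5472 -0.3053  0.0957] 0.0021
jarlid [ 0.37707767 -0.30657183  0.07394821] 0.0008897725406902947
pan ctr [0.6520017  0.21454282 0.01521707] 0.005149606962299981
T ((137.98147583007812, 244.44717407226562), (65.63265228271484, 69.98955535888672), 46.97043228149414)
S ((401.2962646484375, 174.9248046875), (53.83857345581055, 63.60918426513672), 104.8291015625)
```

Emit:
{"fn": "move_arm", "kwargs": {
  "targets": [
    [30, -25.4, -1, 0, 1],
    [30, -25.4, -1, 0, 1],
    [30, -25.4, -1, 0, 1],
    [30, -25.4, -1, 0, 1],
    [30, -25.4, -1, 0, 1],
    [30, -25.4, -1, 0, 1],
    [30, -25.4, -1, 0, 1],
    [30, -25.4, -1, 0, 1],
    [30, -25.4, -1, 0, 1],
    [30, -25.4, -1, 0, 1],
    [30, -25.4, 0, 0, 1],
    [30, -25.4, 0, 0, 1],
    [30, -25.4, 0, 0, 1],
    [30, -25.4, 0, 0, 1],
    [30, -25.4, 0, 0, 1],
    [30, -25.4, 0, 0, 1],
    [30, -25.4, 0, 0, 1],
    [30, -25.4, 0, 0, 1]
  ]
}}

```text
time_s: 1.65
tool_pos: [0.5589, 0.0194, 0.2324]
eef_rot: [3.142, 0.0, 0.29]
ft_force: [0.9, -1.5, -0.6]
width: 0.0877
grasp_force: 0.0
```

Emit:
{"fn": "move_arm", "kwargs": {
  "targets": [
    [0, 0, 0, -0.12, 1],
    [0, 0, 0, -0.12, 1],
    [0, 0, 0, -0.12, 1],
    [0, 0, 0, -0.12, 1],
    [0, 0, 0, -0.12, 1],
    [0, 0, 0, -0.12, 1],
    [0, 0, 0, -0.12, 1],
    [0, 0, 0, -0.12, 1],
    [0, 0, 0, -0.12, 1],
    [0, 0, 0, -0.12, 1],
    [0, 0, 0, -0.12, 1],
    [0, 0, 0, -0.12, 1],
    [0, 0, 0, -0.11, 1],
    [0, 0, 0, 0, 1]
  ]
}}

```text
time_s: 2.82
tool_pos: [0.5582, 0.0174, 0.2322]
eef_rot: [-3.141, -0.0, 1.844]
ft_force: [-0.5, -0.6, 0.7]
width: 0.0878
grasp_force: 0.0
```

```bash
cat >> h.py <<'E'
from bench import readout, grab_frame
def steps(target_xyz=None,yaw=None):
    o=readout.observe(); p=np.array(o["tool_pos"]); y=o["eef_rot"][2]; d=np.array(target_xyz)-p
    print("t",round(o["time_s"],2),"pos",p.round(4),"rpy",np.round(o["eef_rot"],3),"w",round(o["width"],4))
    print(" tool dx,dy,dz mm",np.round([1e3*(d[0]*np.cos(y)+d[1]*np.sin(y)),1e3*(d[0]*np.sin(y)-d[1]*np.cos(y)),-1e3*d[2]],1),"turn",None if yaw is None else np.round(-((yaw-y+np.pi/2)%np.pi-np.pi/2),3))
E
python3 - <<'E'
from h import *
o=readout.observe();c=calibration("wrist"); I=grab_frame("wrist"); cv2.imwrite("pics/w1.png",I)
print(o["tool_pos"],o["eef_rot"],o["time_s"])
h=hsv(I)
for b in amber(I):
    P=np.array([onz(c,q,.012)[:2] for q in b],np.float32)*1000; r=cv2.minAreaRect(P)
    print(cen(b).round(1),cv2.contourArea(b),onz(c,cen(b),.012).round(4),np.round(r[0],1),np.round(r[1],1),round(r[2],1))
E
```

```text
[0.5581605  0.01744138 0.23224868] [-3.14092970e+00 -2.39901414e-04  1.84364301e+00] 2.8167
[279.  294.5] 988.0 [ 0.5859 -0.1132  0.012 ] [ 585.6 -112.3] [45.3 40.5] 15.6
[292.7 183.8] 1134.5 [0.565  0.0193 0.012 ] [565.1  18.4] [23.6 62.5] 14.4
[213.5  13. ] 1191.0 [0.4447 0.1602 0.012 ] [445.  158.4] [46.8 26.4] 15.7
```

View pics/w1.png

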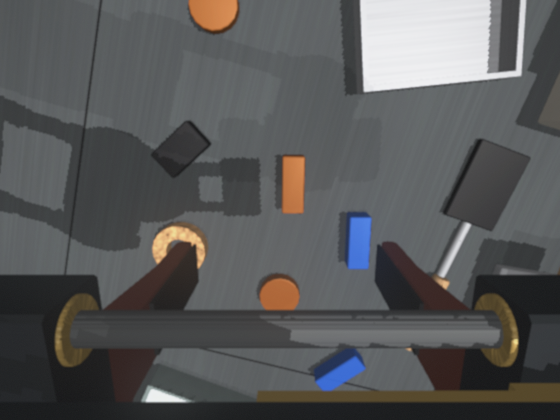

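The wrist view shows the amber bar at (293,184), 68 mm clear of the blue bar at (358,241). Its ray cast gives 23.6 x 62.5 mm, which matches. I'll go lower and take a second look.

Emit:
{"fn": "move_arm", "kwargs": {
  "targets": [
    [0, 2, 30, 0.02, 0.2],
    [0, 2, 30, 0, 0.2],
    [0, 2, 30, 0, 0.2],
    [0, 0, 30, 0, 0.2],
    [0, 0, 0, 0, 0.2]
  ]
}}

```text
time_s: 3.28
tool_pos: [0.5606, 0.0191, 0.105]
eef_rot: [-3.13, -0.003, 1.816]
ft_force: [-1.6, -0.1, -0.4]
width: 0.058
grasp_force: 0.0
```

```bash
cat > look.py <<'E'
from h import *
import sys
c=calibration("wrist"); I=grab_frame("wrist"); cv2.imwrite(f"pics/{sys.argv[1]}.png",I)
C,_=ray(c,(0,0)); z=float(sys.argv[2]); print("cam",C.round(3))
for b in amber(I):
    P=np.array([onz(c,q,z)[:2] for q in b],np.float32)*1000; r=cv2.minAreaRect(P)
    print(cen(b).round(1),cv2.contourArea(b),onz(c,cen(b),z).round(4),"rect",np.round(r[0],1),np.round(r[1],1),round(r[2],1))
E
python3 look.py w2 .024; python3 - <<'E'
from h import *
steps((.564,.0195,.003),1.822)
E
```

```text
cam [0.545 0.085 0.266]
[278.7 369.7] 1967.5 [ 0.5843 -0.1043  0.024 ] rect [ 584.1 -104.4] [44.1 38.3] 14.6
[293.2 216.1] 2545.5 [0.5639 0.0219 0.024 ] rect [564.1  20.7] [22.6 61. ] 15.0
t 3.33 pos [0.5618 0.019  0.1087] rpy [-3.134e+00 -2.000e-03  1.817e+00] w 0.0545
 tool dx,dy,dz mm [-1.000e-01  2.300e+00  1.057e+02] turn -0.005
```

Emit:
{"fn": "move_arm", "kwargs": {
  "newtons": 25,
  "targets": [
    [1, 1, 30, 0, 0.2],
    [0, 1, 30, 0, 0.2],
    [0, 0, 25, 0, 0.2],
    [0, 0, 15, 0, 0.2],
    [0, 0, 8, 0, 0.2],
    [0, 0, 0, 0, 0.2],
    [0, 0, 0, 0, -1],
    [0, 0, 0, 0, -1],
    [0, 0, 0, 0, -1],
    [0, 0, 0, 0, -1],
    [0, 0, 0, 0, -1],
    [0, 0, 0, 0, -1]
  ]
}}

```text
time_s: 4.33
tool_pos: [0.5663, 0.0204, 0.0058]
eef_rot: [3.14, 0.0, 1.82]
ft_force: [-0.9, -0.4, 4.8]
width: 0.0239
grasp_force: 25.0
```

```bash
python3 - <<'E'
from h import *
o=readout.observe();print(o["width"],o["grasp_force"],o["ft_force"])
steps((.652,.212,.12),np.deg2rad(111.3))
E
```

```text
0.02391400537487236 25.001611411571503 [-0.89947761 -0.39983961  4.82389633]
t 4.33 pos [0.5663 0.0204 0.0058] rpy [3.14 0.   1.82] w 0.0239
 tool dx,dy,dz mm [ 164.6  130.2 -114.2] turn -0.123
```

Emit:
{"fn": "move_arm", "kwargs": {
  "targets": [
    [0, 0, -10, 0, -1],
    [0, 0, -25, 0, -1],
    [0, 0, -30, 0, -1],
    [0, 0, -25, 0, -1],
    [20, 16, 0, 0, -1],
    [27, 21, 0, 0, -1],
    [27, 21, 0, 0, -1],
    [27, 21, 0, 0, -1],
    [27, 21, 0, 0, -1],
    [20, 17, 0, 0, -1],
    [12, 9, 0, 0, -1],
    [4, 4, 0, 0, -1],
    [0, 0, 0, -0.12, -1],
    [0, 0, 0, 0, -1],
    [0, 0, 0, 0, -1]
  ]
}}

```text
time_s: 5.58
tool_pos: [0.6512, 0.2107, 0.0947]
eef_rot: [-3.141, 0.0, 1.936]
ft_force: [0.1, -0.4, -1.3]
width: 0.0239
grasp_force: 25.0
```

```bash
python3 - <<'E'
from h import *
o=readout.observe();print(o["width"],o["grasp_force"],o["ft_force"])
steps((.652,.212,.0108),np.deg2rad(111.3))
I=grab_frame("top");J=grab_frame("wrist")
v=np.zeros((420,800,3),np.uint8);v[:,:520]=J[:,20:540];v[:280,520:]=cv2.resize(I[120:260,150:290],(280,280));cv2.imwrite("pics/p3.png",v)
E
```

```text
0.023932178188570758 24.999009668827057 [ 0.06188756 -0.41034867 -1.33158393]
t 5.58 pos [0.6512 0.2107 0.0947] rpy [-3.141  0.     1.936] w 0.0239
 tool dx,dy,dz mm [ 0.9  1.2 83.9] turn -0.006
```

View pics/p3.png

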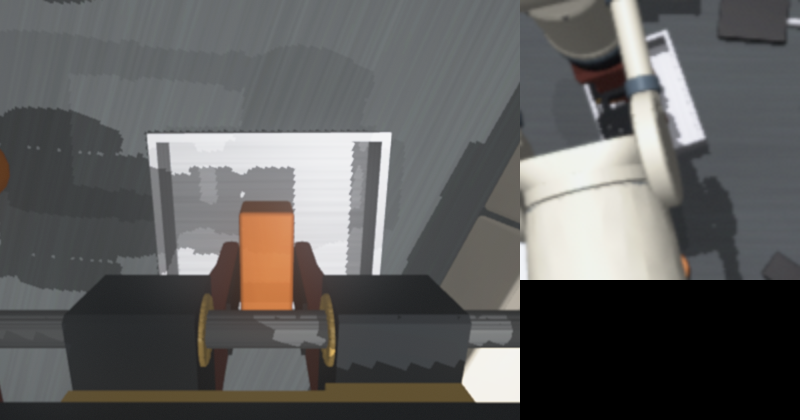

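The bar is held over the middle of the pan, at crop pixel (266,255) with the pan rim at (148–390,133). I'll lower it slowly.

Emit:
{"fn": "move_arm", "kwargs": {
  "targets": [
    [0, 0, 20, 0, -1],
    [0, 0, 25, 0, -1],
    [0, 0, 18, 0, -1],
    [0, 0, 10, 0, -1],
    [0, 0, 5, 0, -1],
    [0, 0, 2, 0, -1],
    [0, 0, 2, 0, -1],
    [0, 0, 1, 0, -1],
    [0, 0, 0, 0, -1],
    [0, 0, 0, 0, -1]
  ]
}}

```text
time_s: 6.52
tool_pos: [0.6519, 0.2116, 0.0127]
eef_rot: [3.14, 0.0, 1.94]
ft_force: [0.6, 0.4, -1.0]
width: 0.0239
grasp_force: 25.0
```

Emit:
{"fn": "move_arm", "kwargs": {
  "targets": [
    [0, 0, 1, 0, -1],
    [0, 0, 1, 0, -1],
    [0, 0, 0.5, 0, -1],
    [0, 0, 0, 0, -1]
  ]
}}

```text
time_s: 6.85
tool_pos: [0.6519, 0.2116, 0.0108]
eef_rot: [3.14, 0.0, 1.94]
ft_force: [-2.0, -0.3, 5.3]
width: 0.0239
grasp_force: 25.0
```

Emit:
{"fn": "move_arm", "kwargs": {
  "targets": [
    [0, 0, 0, 0, -0.3],
    [0, 0, 0, 0, -0.1],
    [0, 0, 0, 0, 0],
    [0, 0, 0, 0, 0],
    [0, 0, -10, 0, 0],
    [0, 0, -30, 0, 0],
    [0, 0, -35, 0, 0.2],
    [0, 0, -25, 0, 0.4],
    [2, -12, -20, 0, 0.5],
    [5, -30, -10, 0, 0.5],
    [6, -37, 0, 0, 0.5],
    [6, -37, 0, 0, 0.5],
    [6, -37, 0, 0, 0.5],
    [6, -37, 0, 0, 0.5],
    [4, -18, 0, 0, 0.5],
    [1, -8, 0, 0, 0.5],
    [0, 0, 0, 0, 0.5],
    [0, 0, 0, 0, 0.5]
  ]
}}

```text
time_s: 8.35
tool_pos: [0.4377, 0.1672, 0.14]
eef_rot: [3.14, 0.0, 1.94]
ft_force: [0.1, 0.4, -0.1]
width: 0.066
grasp_force: 0.0
```

```bash
python3 look.py w4 .016; python3 - <<'E'
from h import *
steps((.438,.168,.004))
I=cv2.imread("pics/w4.png");T=grab_frame("top")
v=np.zeros((420,800,3),np.uint8);v[:,:520]=I[:,20:540];v[:280,520:]=cv2.resize(T[120:260,150:290],(280,280));cv2.imwrite("pics/p4.png",v)
E
```

```text
cam [0.412 0.231 0.3  ]
[545.6 247. ] 1599.5 [0.6591 0.2124 0.016 ] rect [660.3 210.9] [24.3 63.9] 21.2
[291.1 203.4] 2340.5 [0.4414 0.1695 0.016 ] rect [441.7 169.4] [45.7 46. ] 21.1
t 8.4 pos [0.4379 0.1672 0.1396] rpy [3.14 0.   1.94] w 0.066
 tool dx,dy,dz mm [  0.7   0.3 135.6] turn None
```

View pics/p4.png

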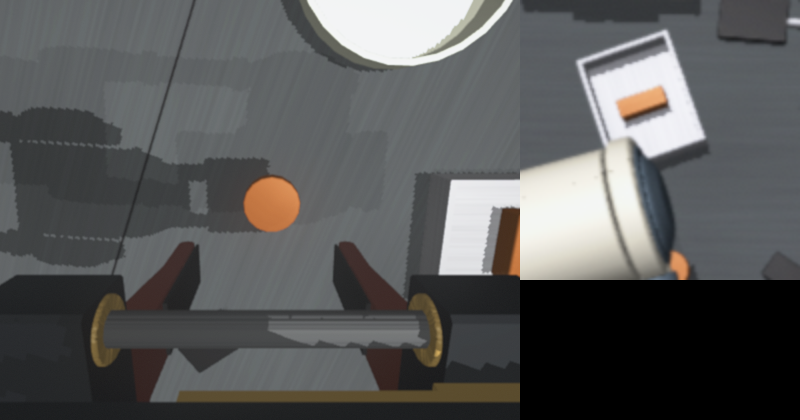

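The bar lies flat in the pan. The disc is at crop pixel (272,204), which puts it at (0.4415, 0.1695).

Emit:
{"fn": "move_arm", "kwargs": {
  "newtons": 25,
  "targets": [
    [1, 2, 25, 0, 0.5],
    [0, 2, 35, 0, 0.5],
    [0, 0, 35, 0, 0.5],
    [0, 0, 25, 0, 0.5],
    [0, 0, 10, 0, 0.5],
    [0, 0, 5, 0, 0.5],
    [0, 0, 0, 0, 0.5],
    [0, 0, 0, 0, -1],
    [0, 0, 0, 0, -1],
    [0, 0, 0, 0, -1],
    [0, 0, 0, 0, -1],
    [0, 0, 0, 0, -1]
  ]
}}

```text
time_s: 9.45
tool_pos: [0.4415, 0.1698, 0.006]
eef_rot: [3.138, 0.0, 1.94]
ft_force: [0.7, -0.4, 6.3]
width: 0.0476
grasp_force: 25.0
```

```bash
python3 - <<'E'
from h import *
u=np.array([np.cos(1.94),np.sin(1.94)]);d=np.array([.461,.374])
steps((*(d+.032*u),.1)); steps((*(d-.032*u),.1)); print(d+.032*u,d-.032*u)
E
```

```text
t 9.45 pos [0.4415 0.1698 0.006 ] rpy [3.138 0.    1.94 ] w 0.0476
 tool dx,dy,dz mm [215.4  91.8 -94. ] turn None
t 9.45 pos [0.4415 0.1698 0.006 ] rpy [3.138 0.    1.94 ] w 0.0476
 tool dx,dy,dz mm [151.4  91.8 -94. ] turn None
[0.44945207 0.40384368] [0.47254793 0.34415632]
```

Emit:
{"fn": "move_arm", "kwargs": {
  "targets": [
    [0, 0, -10, 0, -1],
    [0, 0, -25, 0, -1],
    [0, 0, -35, 0, -1],
    [0, 0, -25, 0, -1],
    [20, 8, 0, 0, -1],
    [33, 14, 0, 0, -1],
    [35, 15, 0, 0, -1],
    [35, 15, 0, 0, -1],
    [35, 15, 0, 0, -1],
    [28, 12, 0, 0, -1],
    [18, 8, 0, 0, -1],
    [8, 4, 0, 0, -1],
    [3, 1, 0, 0, -1],
    [0, 0, 0, 0, -1],
    [0, 0, 0, 0, -1]
  ]
}}

```text
time_s: 10.7
tool_pos: [0.4487, 0.4021, 0.0992]
eef_rot: [-3.141, 0.001, 1.939]
ft_force: [0.4, -0.3, -0.2]
width: 0.0476
grasp_force: 25.0
```

```bash
python3 - <<'E'
from h import *
steps((.44945,.40384,.011)); o=readout.observe();print(o["width"],o["ft_force"])
c=calibration("wrist");I=grab_frame("wrist");h=hsv(I)
for b in blobs((h[...,1]<50)&(h[...,2]>140),2500):
    P=np.array([onz(c,q,.035)[:2] for q in b]);x=P-P.mean(0)
    b2=b.reshape(-1,2); print(len(b2),b2.min(0),b2.max(0))
    # far (upper, +tool x) rim edge points, circle fit
    s=[onz(c,q,.035)[:2] for q in b2 if q[1]<150]
    if len(s)>20:
        s=np.array(s);a=np.linalg.lstsq(np.c_[2*s,np.ones(len(s))],(s**2).sum(1),rcond=None)[0];print(a[:2],np.sqrt(a[2]+a[:2]@a[:2]))
cv2.imwrite("pics/p5.png",I)
E
```

```text
t 10.7 pos [0.4487 0.4021 0.0992] rpy [-3.141e+00  1.000e-03  1.939e+00] w 0.0476
 tool dx,dy,dz mm [ 1.4  1.3 88.2] turn None
0.04759346806990827 [ 0.42222674 -0.27671664 -0.18094769]
718 [175 149] [406 291]
```

View pics/p5.png

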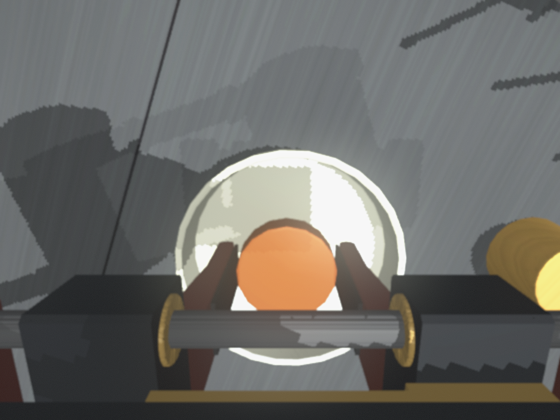

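The disc is held over the dish, with the rim spanning px (175–406, 150–363). I'll check the dish centre from the rim points.

```bash
python3 - <<'E'
from h import *
c=calibration("wrist")
t,b,l,r=[onz(c,p,.035)[:2] for p in((290,150),(290,364),(175,252),(406,252))]
print(t,b,(t+b)/2,np.linalg.norm(t-b),(l+r)/2,np.linalg.norm(l-r))
E
```

```text
[0.43307232 0.44889002] [0.49007362 0.30243533] [0.46157297 0.37566268] 0.15715637217781314 [0.45826359 0.38519268] 0.15685449099898752
```

Emit:
{"fn": "move_arm", "kwargs": {
  "targets": [
    [1, 1, 20, 0, -1],
    [0, 0, 25, 0, -1],
    [0, 0, 20, 0, -1],
    [0, 0, 12, 0, -1],
    [0, 0, 5, 0, -1],
    [0, 0, 2, 0, -1],
    [0, 0, 1, 0, -1],
    [0, 0, 1, 0, -1],
    [0, 0, 0, 0, -1],
    [0, 0, 0, 0, -1]
  ]
}}

```text
time_s: 11.58
tool_pos: [0.4496, 0.4049, 0.0143]
eef_rot: [3.14, -0.001, 1.94]
ft_force: [0.3, -0.4, -1.2]
width: 0.0473
grasp_force: 25.0
```

Emit:
{"fn": "move_arm", "kwargs": {
  "targets": [
    [0, 0, 1, 0, -1],
    [0, 0, 1, 0, -1],
    [0, 0, 1, 0, -1],
    [0, 0, 0.5, 0, -1],
    [0, 0, 0, 0, -1]
  ]
}}

```text
time_s: 12.0
tool_pos: [0.4493, 0.4047, 0.011]
eef_rot: [3.141, -0.0, 1.94]
ft_force: [-2.3, -1.3, 4.9]
width: 0.0476
grasp_force: 25.0
```

Emit:
{"fn": "move_arm", "kwargs": {
  "targets": [
    [0, 0, 0, 0, 0.2],
    [0, 0, 0, 0, 0.35],
    [0, 0, 0, 0, 0.35],
    [0, 0, -10, 0, 0.35],
    [0, 0, -30, 0, 0.35],
    [0, 0, -35, 0, 0.5],
    [0, 0, -25, 0, 0.5],
    [-20, -2, -20, 0, 0.5],
    [-35, -4, -8, 0, 0.5],
    [-39, -5, 0, 0, 0.5],
    [-39, -5, 0, 0, 0.5],
    [-39, -5, 0, 0, 0.5],
    [-39, -5, 0, 0, 0.5],
    [-39, -5, 0, 0, 0.5],
    [-39, -5, 0, 0, 0.5],
    [-39, -5, 0, 0, 0.5],
    [-39, -5, 0, 0, 0.5],
    [-39, -4, 0, 0, 0.5],
    [-39, -4, 0, 0, 0.5],
    [-39, -4, 0, 0, 0.5]
  ]
}}

```text
time_s: 13.67
tool_pos: [0.5698, -0.0699, 0.1385]
eef_rot: [3.141, 0.0, 1.94]
ft_force: [0.4, 0.9, -0.8]
width: 0.0659
grasp_force: 0.0
```

Emit:
{"fn": "move_arm", "kwargs": {
  "targets": [
    [-30, -2, 0, 0, 0.5],
    [-15, 0, 0, 0, 0.5],
    [-4, 0, 0, 0, 0.5],
    [0, 0, 0, 0, 0.5],
    [0, 0, 0, 0, 0.5]
  ]
}}

```text
time_s: 14.08
tool_pos: [0.5853, -0.113, 0.1378]
eef_rot: [3.141, -0.001, 1.941]
ft_force: [0.9, 1.5, -0.3]
width: 0.066
grasp_force: 0.0
```

```bash
python3 look.py w6 .016; python3 - <<'E'
from h import *
T=grab_frame("top");cv2.imwrite("pics/top6.png",T); c=calibration("top")
for b in amber(T): print(cen(b).round(1),onz(c,cen(b),.013).round(3),cv2.contourArea(b))
steps((.5855,-.113,.005))
E
```

```text
cam [ 0.56  -0.049  0.298]
[286.3 205.4] 2376.5 [ 0.5855 -0.1133  0.016 ] rect [ 585.8 -113.8] [45.5 46.6] 21.2
[129.4 249.8] [0.449 0.402 0.013] 229.5
[341.6 200.5] [ 0.583 -0.122  0.013] 104.0
t 14.18 pos [ 0.5853 -0.1125  0.1379] rpy [ 3.141 -0.     1.942] w 0.0662
 tool dx,dy,dz mm [ -0.5   0.  132.9] turn None
```

Emit:
{"fn": "move_arm", "kwargs": {
  "targets": [
    [-1, 0, 25, 0, 0.5],
    [0, 0, 35, 0, 0.5],
    [0, 0, 35, 0, 0.5],
    [0, 0, 25, 0, 0.5],
    [0, 0, 8, 0, 0.5],
    [0, 0, 5, 0, 0.5],
    [0, 0, 0, 0, 0.5],
    [0, 0, 0, 0, -1],
    [0, 0, 0, 0, -1],
    [0, 0, 0, 0, -1],
    [0, 0, 0, 0, -1],
    [0, 0, 0, 0, -1]
  ]
}}

```text
time_s: 15.18
tool_pos: [0.5869, -0.1155, 0.0067]
eef_rot: [3.139, 0.002, 1.94]
ft_force: [-0.6, 0.9, 5.6]
width: 0.047
grasp_force: 25.0
```

```bash
python3 - <<'E'
from h import *
u=np.array([np.cos(1.94),np.sin(1.94)]);d=np.array([.4615,.3755])
steps((*(d-.031*u),.1)); print(d-.031*u)
E
```

```text
t 15.18 pos [ 0.5869 -0.1155  0.0067] rpy [3.139e+00 2.000e-03 1.940e+00] w 0.047
 tool dx,dy,dz mm [472.2  60.1 -93.3] turn None
[0.47268706 0.34658893]
```

Emit:
{"fn": "move_arm", "kwargs": {
  "targets": [
    [0, 0, -10, 0, -1],
    [0, 0, -25, 0, -1],
    [0, 0, -35, 0, -1],
    [0, 0, -25, 0, -1],
    [20, 3, 0, 0, -1],
    [34, 4, 0, 0, -1],
    [38, 5, 0, 0, -1],
    [38, 5, 0, 0, -1],
    [38, 5, 0, 0, -1],
    [38, 5, 0, 0, -1],
    [38, 5, 0, 0, -1],
    [38, 5, 0, 0, -1],
    [38, 5, 0, 0, -1],
    [38, 5, 0, 0, -1],
    [38, 5, 0, 0, -1],
    [38, 4, 0, 0, -1],
    [24, 3, 0, 0, -1],
    [11, 1, 0, 0, -1],
    [3, 0, 0, 0, -1],
    [0, 0, 0, 0, -1]
  ]
}}

```text
time_s: 16.85
tool_pos: [0.4714, 0.3464, 0.0996]
eef_rot: [-3.141, 0.001, 1.941]
ft_force: [0.9, 0.5, -1.0]
width: 0.0469
grasp_force: 25.0
```

```bash
python3 - <<'E'
from h import *
steps((.4727,.3466,.0117))
E
```

```text
t 16.85 pos [0.4714 0.3464 0.0996] rpy [-3.141e+00  1.000e-03  1.941e+00] w 0.0469
 tool dx,dy,dz mm [-0.3  1.3 87.9] turn None
```

Emit:
{"fn": "move_arm", "kwargs": {
  "targets": [
    [0, 1, 20, 0, -1],
    [0, 0, 25, 0, -1],
    [0, 0, 20, 0, -1],
    [0, 0, 11, 0, -1],
    [0, 0, 5, 0, -1],
    [0, 0, 2, 0, -1],
    [0, 0, 1, 0, -1],
    [0, 0, 1, 0, -1],
    [0, 0, 0, 0, -1],
    [0, 0, 0, 0, -1]
  ]
}}

```text
time_s: 17.68
tool_pos: [0.4729, 0.3473, 0.0158]
eef_rot: [3.14, -0.0, 1.94]
ft_force: [0.0, 0.5, -0.8]
width: 0.0472
grasp_force: 25.0
```

Emit:
{"fn": "move_arm", "kwargs": {
  "targets": [
    [0, 0, 1, 0, -1],
    [0, 0, 1, 0, -1],
    [0, 0, 0.5, 0, -1],
    [0, 0, 0, 0, -1]
  ]
}}

```text
time_s: 18.02
tool_pos: [0.4723, 0.347, 0.012]
eef_rot: [-3.141, 0.0, 1.94]
ft_force: [-1.4, -0.1, -1.5]
width: 0.0472
grasp_force: 25.0
```

Emit:
{"fn": "move_arm", "kwargs": {
  "targets": [
    [0, 0, 0.5, 0, -1],
    [0, 0, 0.5, 0, -1],
    [0, 0, 0, 0, -1]
  ]
}}

```text
time_s: 18.27
tool_pos: [0.4724, 0.3471, 0.0118]
eef_rot: [3.141, -0.0, 1.94]
ft_force: [-1.4, -1.6, 4.9]
width: 0.047
grasp_force: 25.0
```

Emit:
{"fn": "move_arm", "kwargs": {
  "targets": [
    [0, 0, 0, 0, 0.2],
    [0, 0, 0, 0, 0.35],
    [0, 0, 0, 0, 0.35],
    [0, 0, -10, 0, 0.35],
    [0, 0, -35, 0, 0.35],
    [0, 0, -40, 0, 0.35],
    [0, 0, -35, 0, 0.2],
    [-20, -5, -18, 0, 0],
    [-34, -9, 0, 0, -0.09],
    [-38, -10, 0, 0, -0.09],
    [-38, -10, 0, 0, -0.09],
    [-38, -10, 0, 0, -0.09],
    [-38, -10, 0, 0, -0.09],
    [-38, -10, 0, 0, -0.09],
    [-38, -10, 0, 0, -0.09],
    [-38, -10, 0, 0, -0.09],
    [-38, -10, 0, 0, -0.09],
    [-38, -10, 0, 0, -0.09],
    [-38, -9, 0, 0, -0.09],
    [-38, -9, 0, 0, -0.09]
  ]
}}

```text
time_s: 19.93
tool_pos: [0.5288, -0.1393, 0.1502]
eef_rot: [3.14, 0.001, 1.94]
ft_force: [0.1, 0.3, 0.1]
width: 0.0401
grasp_force: 0.0
```

Emit:
{"fn": "move_arm", "kwargs": {
  "targets": [
    [-38, -9, 0, 0, -0.09],
    [-38, -10, 0, 0, -0.09],
    [-38, -10, 0, 0, -0.09],
    [-20, -5, 0, 0, -0.09],
    [0, 0, 0, 0.12, -0.09],
    [0, 0, 0, 0.12, -0.09],
    [0, 0, 0, 0.12, -0.09],
    [0, 0, 0, 0.12, -0.09],
    [0, 0, 0, 0.02, -0.09],
    [0, 0, 0, 0, -0.09],
    [0, 0, 0, 0, -0.09]
  ]
}}

```text
time_s: 20.85
tool_pos: [0.5455, -0.2745, 0.1495]
eef_rot: [3.141, 0.0, 1.443]
ft_force: [-0.5, 0.0, 0.1]
width: 0.0397
grasp_force: 0.0
```

```bash
python3 - <<'E'
from h import *
steps((.5462,-.2767,.067),1.4425)
W=grab_frame("wrist");T=grab_frame("top")
v=np.zeros((600,800,3),np.uint8);v[:400,:400]=cv2.resize(T[190:310,90:210],(400,400));v[:400,400:]=cv2.resize(T[160:260,380:480],(400,400));v[400:,:400]=cv2.resize(W[220:420,100:500],(400,200));cv2.imwrite("pics/p7.png",v)
E
```

```text
t 20.85 pos [ 0.5455 -0.2745  0.1495] rpy [3.141 0.    1.443] w 0.0397
 tool dx,dy,dz mm [-2.1  0.9 82.5] turn 0.001
```

View pics/p7.png

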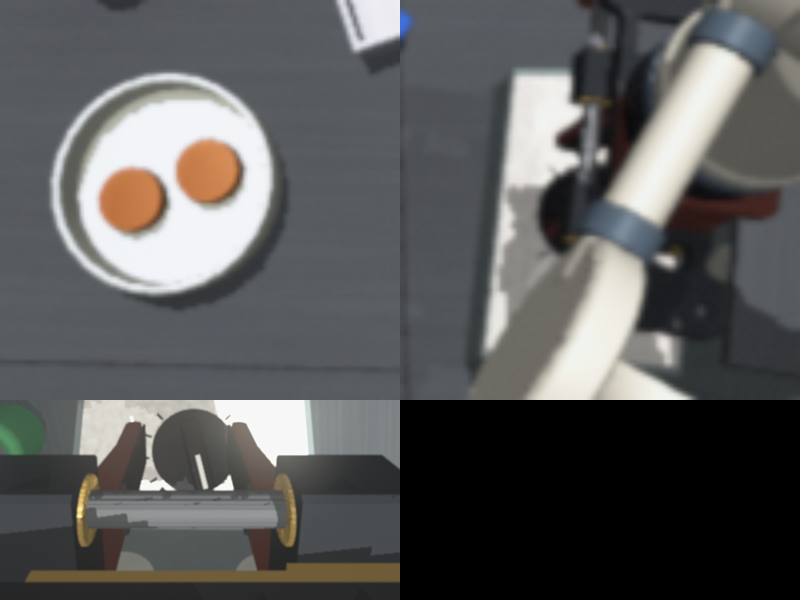

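Both discs lie flat in the dish, at crop pixels (132,200) and (209,171). The open fingers straddle the dial, which is at wrist crop pixel (195,450). I'll descend now.

Emit:
{"fn": "move_arm", "kwargs": {
  "targets": [
    [-2, 1, 20, 0, -0.09],
    [0, 0, 25, 0, -0.09],
    [0, 0, 20, 0, -0.09],
    [0, 0, 10, 0, -0.09],
    [0, 0, 5, 0, -0.09],
    [0, 0, 2, 0, -0.09],
    [0, 0, 0, 0, -0.09]
  ]
}}

```text
time_s: 21.53
tool_pos: [0.5465, -0.2767, 0.0678]
eef_rot: [3.141, 0.0, 1.44]
ft_force: [-0.1, 0.7, -0.0]
width: 0.04
grasp_force: 0.0
```

Emit:
{"fn": "move_arm", "kwargs": {
  "targets": [
    [0, 4, 0, 0, -0.09],
    [0, 4, 0, 0, -0.09],
    [0, 3, 0, 0, -0.09],
    [0, 3, 0, 0, -0.09],
    [0, 2, 0, 0, -0.09],
    [0, 2, 0, 0, -0.09],
    [0, 0, 0, 0, -0.09]
  ]
}}

```text
time_s: 22.12
tool_pos: [0.5641, -0.2785, 0.0669]
eef_rot: [-3.141, -0.001, 1.44]
ft_force: [-2.7, 2.2, 1.8]
width: 0.0399
grasp_force: 1.3
```

Emit:
{"fn": "move_arm", "kwargs": {
  "targets": [
    [0, 1.5, 0, 0, -0.09],
    [0, 1.5, 0, 0, -0.09],
    [0, 1, 0, 0, -0.09],
    [0, 1, 0, 0, -0.09],
    [0, 0, 0, 0, -0.09]
  ]
}}

```text
time_s: 22.53
tool_pos: [0.5691, -0.2794, 0.0667]
eef_rot: [-3.141, -0.0, 1.44]
ft_force: [-2.2, 3.8, -1.5]
width: 0.0396
grasp_force: 1.6
```

```bash
python3 - <<'E'
from h import *
o=readout.observe();print(o["ft_force"],o["tool_pos"],o["width"])
W=grab_frame("wrist");S=grab_frame("scene")
v=np.zeros((400,800,3),np.uint8);v[:,:400]=cv2.resize(W[250:350,240:340],(400,400));v[:,400:]=cv2.resize(S[180:280,70:170],(400,400));cv2.imwrite("pics/p8.png",v)
E
```

```text
[-2.24156193  3.77422299 -1.45852933] [ 0.5690669  -0.27938339  0.06674904] 0.039587565277013785
```

View pics/p8.png

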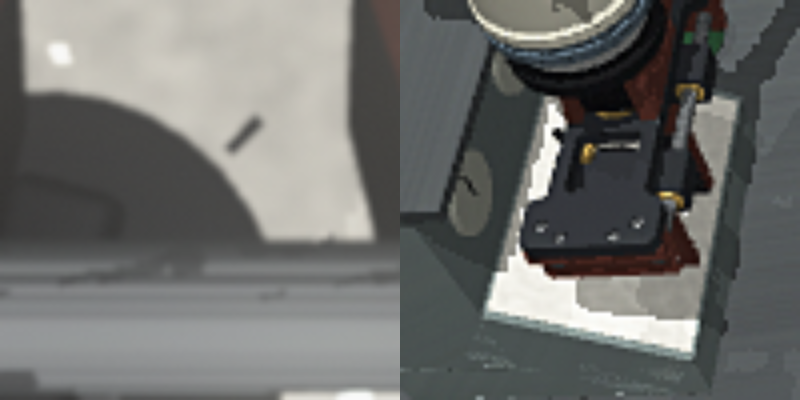

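Emit:
{"fn": "move_arm", "kwargs": {
  "targets": [
    [0, 1, 0, 0, -0.09],
    [0, 1, 0, 0, -0.09],
    [0, 0.8, 0, 0, -0.09],
    [0, 0, 0, 0, -0.09],
    [0, -3, 0, 0, -0.09],
    [0, -3, 0, 0, -0.09],
    [0, 0, -15, 0, -0.09],
    [0, 0, -30, 0, -0.09],
    [0, 0, -30, 0, -0.09],
    [20, 0, -10, 0, -0.09],
    [35, 0, 0, 0, -0.09],
    [35, 0, 0, 0, -0.09],
    [35, 0, 0, 0, -0.09],
    [20, 0, 0, 0, -0.09],
    [0, 0, 0, 0, -0.09],
    [0, 0, 0, 0, -0.09]
  ]
}}

```text
time_s: 23.97
tool_pos: [0.5852, -0.1352, 0.1531]
eef_rot: [3.139, 0.001, 1.442]
ft_force: [0.9, -0.4, 0.6]
width: 0.0398
grasp_force: 0.0
```

```bash
python3 - <<'E'
from h import *
steps((.5502,-.2772,.067))
W=grab_frame("wrist");T=grab_frame("top");S=grab_frame("scene")
for n,I in zip("wts",(W,T,S)): cv2.imwrite(f"pics/{n}9.png",I)
v=np.zeros((600,800,3),np.uint8);v[:400,:400]=cv2.resize(T[165:265,385:485],(400,400),interpolation=2);v[:400,400:]=cv2.resize(S[180:280,70:170],(400,400),interpolation=2);v[400:,:267]=cv2.resize(W,(267,200));cv2.imwrite("pics/p9.png",v)
E
```

```text
t 23.97 pos [ 0.5852 -0.1352  0.1531] rpy [3.139e+00 1.000e-03 1.442e+00] w 0.0398
 tool dx,dy,dz mm [-145.3  -16.4   86.1] turn None
```

View pics/p9.png

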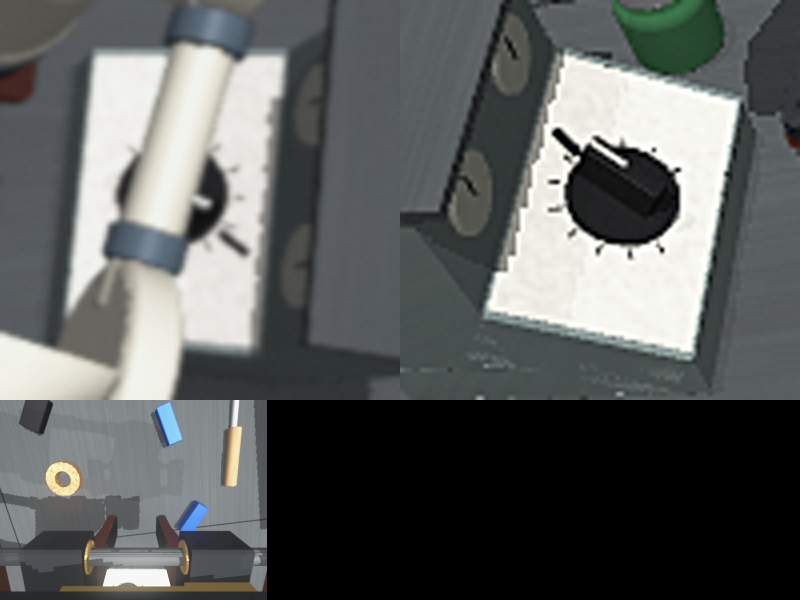

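Scene view: the white pointer line runs from crop (595,138) to (627,165), still a little short of the long mark at (566,141). I'll measure the angle on the tilted dial plane.

```bash
cat > dial.py <<'E'
from h import *
import sys
S=cv2.imread(sys.argv[1]);cs=calibration("scene")
A=np.array([.5453,-.3149,.0675]);cx=np.array([-.128,-.992,0]);cy=np.array([.992,-.128,0]);n=np.array([0,0,.866])-.5*cx;s=.866*cx+np.array([0,0,.5])
def onface(p,h):
    o,d=ray(cs,p);X=o+d*((A+h*n-o)@n)/(d@n);return np.array([(X-A)@cy,(X-A)@s])*1e3
g=cv2.resize(cv2.cvtColor(S,cv2.COLOR_BGR2GRAY),None,fx=4,fy=4,interpolation=cv2.INTER_CUBIC)
# dark dial region -> hull, then bright blob (line) inside it ; dark blob = mark outside
cr=g[680:1160,240:720]
ctr=np.array(proj(cs,A+.015*n))*4-[240,680]
yy,xx=np.mgrid[:480,:480];near=np.hypot(xx-ctr[0],yy-ctr[1])<150
bl=blobs((cr<90)&near,800); d=min(bl,key=lambda b:np.linalg.norm(cen(b)-ctr))
hull=cv2.convexHull(d.reshape(-1,1,2));m=np.zeros(cr.shape,np.uint8);cv2.fillConvexPoly(m,hull,1)
m=cv2.erode(m,np.ones((5,5)))
for b in blobs((cr>120)&(m>0),60):
    P=np.array([onface((q+[240,680]+.5)/4-.5,.031) for q in b],np.float32)
    vx,vy,x0,y0=cv2.fitLine(P,2,0,.01,.01).ravel(); 
    if vy<0: vx,vy=-vx,-vy
    c=np.array([x0,y0]); print("line: centroid",c.round(1),"axis angle",np.degrees(np.arctan2(-vx,vy)).round(1),"radial angle",np.degrees(np.arctan2(-c[0],c[1])).round(1),"ext",np.ptp(P,0).round(1))
for p in ([(557,131),(577,153),(567,141)]): 
    off=(70 if "9" in sys.argv[1] or len(sys.argv)>2 else 70)
    f=onface((off+(p[0]-401.5)/4,180+(p[1]-1.5)/4),0);print("mark",f.round(1),np.degrees(np.arctan2(-f[0],f[1])).round(1))
E
python3 dial.py pics/scene0.png; python3 dial.py pics/s9.png
```

```text
line: centroid [ 4.5 16.5] axis angle -14.4 radial angle -15.2 ext [ 8.5 22.1]
mark [-33.   41.3] 38.6
mark [-21.8  28.2] 37.7
mark [-28.   34.9] 38.8
line: centroid [ 4.9 35.9] axis angle 72.3 radial angle -7.8 ext [26.5 14. ]
line: centroid [-8.2 22.3] axis angle 16.7 radial angle 20.3 ext [13.3 35.4]
mark [-33.   41.3] 38.6
mark [-21.8  28.2] 37.7
mark [-28.   34.9] 38.8
```

```bash
cat >> dial.py <<'E'
print("-- restricted")
for b in [0]:
    k=[(x,y) for y in range(480) for x in range(480) if cr[y,x]>150]
    P=np.array([onface((np.array(q)+[240,680]+.5)/4-.5,.031) for q in k]); r=np.hypot(*P.T)
    k2=np.zeros(cr.shape,np.uint8)
    for q,rr in zip(k,r):
        if rr<30: k2[q[1],q[0]]=1
    for b in blobs(k2>0,60):
        Q=np.array([onface((q+[240,680]+.5)/4-.5,.031) for q in b],np.float32); vx,vy,x0,y0=cv2.fitLine(Q,2,0,.01,.01).ravel()
        if vy<0: vx,vy=-vx,-vy
        print("line",round(x0,1),round(y0,1),"axis",np.degrees(np.arctan2(-vx,vy)).round(1),"radial",np.degrees(np.arctan2(-x0,y0)).round(1),"ext",np.ptp(Q,0).round(1))
E
python3 dial.py pics/scene0.png|sed -n '/--/,$p'; python3 dial.py pics/s9.png|sed -n '/--/,$p'
python3 - <<'E'
import sys;sys.argv=["","pics/s9.png"]
import io,contextlib
with contextlib.redirect_stdout(io.StringIO()): exec(open("dial.py").read())
a,b=[onface((70+(x-401.5)/4,180+(y-1.5)/4),.031) for x,y in((596,139),(627,165))]
print(a,b,np.degrees(np.arctan2(-(a-b)[0],(a-b)[1])))
E
```

```text
-- restricted
line 4.6 16.5 axis -14.9 radial -15.6 ext [ 7.9 21.5]
line -11.8 -1.1 axis 9.6 radial 95.4 ext [42.8 59.8]
-- restricted
line -11.8 -0.4 axis 12.6 radial 91.8 ext [42.8 59.5]
[-13.63419317  23.12564222] [-1.90604097  4.32234717] 31.952968223789096
```

The pointer reads about 31° against the mark at about 37–38°, so it needs about 6° more, or roughly 1.7 mm of push.

Emit:
{"fn": "move_arm", "kwargs": {
  "targets": [
    [-20, 0, 0, 0, -0.09],
    [-35, 0, 0, 0, -0.09],
    [-35, 0, 0, 0, -0.09],
    [-35, 0, 0, 0, -0.09],
    [-20, 0, 10, 0, -0.09],
    [0, 0, 30, 0, -0.09],
    [0, 0, 25, 0, -0.09],
    [0, 0, 12, 0, -0.09],
    [0, 0, 8, 0, -0.09],
    [0, 0, 0, 0, -0.09],
    [0, 3, 0, 0, -0.09],
    [0, 2, 0, 0, -0.09],
    [0, 1, 0, 0, -0.09],
    [0, 1, 0, 0, -0.09],
    [0, 0.7, 0, 0, -0.09],
    [0, 0, 0, 0, -0.09]
  ]
}}

```text
time_s: 25.45
tool_pos: [0.5739, -0.2801, 0.0679]
eef_rot: [3.141, 0.0, 1.44]
ft_force: [-2.1, -0.0, 1.6]
width: 0.0401
grasp_force: 0.9
```

Emit:
{"fn": "move_arm", "kwargs": {
  "targets": [
    [0, -3, 0, 0, -0.09],
    [0, -3, 0, 0, -0.09],
    [0, 0, -15, 0, -0.09],
    [0, 0, -30, 0, -0.09],
    [0, 0, -30, 0, -0.09],
    [20, 0, -10, 0, -0.09],
    [35, 0, 0, 0, -0.09],
    [35, 0, 0, 0, -0.09],
    [35, 0, 0, 0, -0.09],
    [20, 0, 0, 0, -0.09],
    [0, 0, 0, 0, -0.09],
    [0, 0, 0, 0, -0.09]
  ]
}}

```text
time_s: 26.45
tool_pos: [0.5865, -0.1349, 0.1522]
eef_rot: [3.141, 0.0, 1.442]
ft_force: [0.0, 0.4, 0.2]
width: 0.0397
grasp_force: 0.0
```

```bash
python3 - <<'E'
import sys
from h import *
S=grab_frame("scene");cv2.imwrite("pics/s10.png",S)
S9=cv2.imread("pics/s9.png")
v=np.zeros((400,800,3),np.uint8)
v=cv2.resize(S[200:250,90:155],(780,600),interpolation=cv2.INTER_CUBIC);cv2.imwrite("pics/p10.png",v)
E
```

```text
(no output)
```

View pics/p10.png

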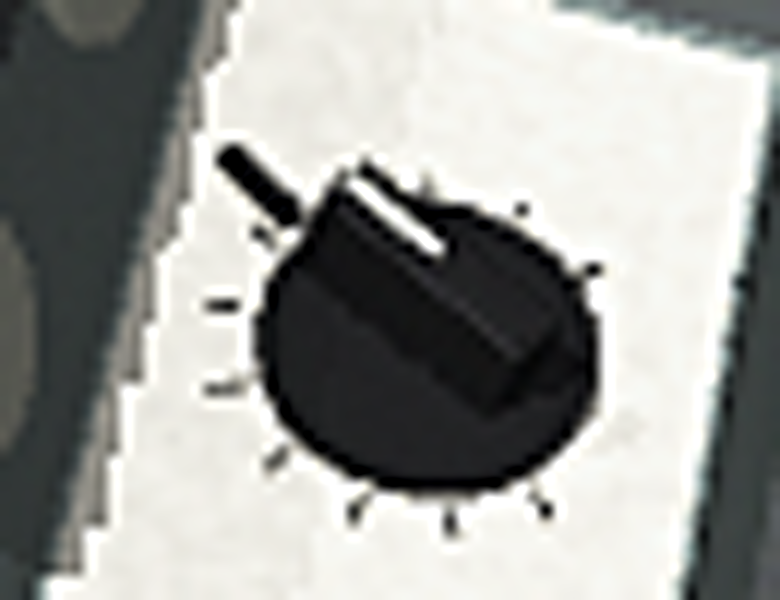

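```bash
python3 - <<'E'
import sys,io,contextlib
sys.argv=["","pics/s10.png"]
with contextlib.redirect_stdout(io.StringIO()): exec(open("dial.py").read())
px=lambda x,y:(90+x/12-.5,200+y/12-.5)
def seg(n,a,b,h):
    A_,B_=onface(px(*a),h),onface(px(*b),h);d=A_-B_;print(n,A_.round(1),B_.round(1),np.degrees(np.arctan2(-d[0],d[1])).round(1), "mid radial",np.degrees(np.arctan2(-(A_+B_)[0],(A_+B_)[1])).round(1))
seg("line",(352,183),(440,250),.031);seg("mark",(228,155),(292,217),0);seg("topedge",(340,185),(512,358),.031)
# subpixel line & mark by intensity: sample white (line) and dark (mark) weighted moments in small quads
G=cv2.cvtColor(S,cv2.COLOR_BGR2GRAY).astype(float)
def wfit(n,quad,w,h):
    m=np.zeros(G.shape,np.uint8);q=np.array([[90+x/12-.5,200+y/12-.5] for x,y in quad]);ys,xs=np.mgrid[:420,:560]
    ins=np.array([cv2.pointPolygonTest(q.astype(np.float32).reshape(-1,1,2),(float(x),float(y)),False)>=0 for y,x in zip(ys.ravel(),xs.ravel())]).reshape(G.shape)
    P=np.array([onface((x,y),h) for y,x in zip(ys[ins],xs[ins])]);W=w(G[ins]);c=(P*W[:,None]).sum(0)/W.sum();C=((P-c).T*W)@(P-c);e,v=np.linalg.eigh(C);d=v[:,1]*np.sign(v[1,1])
    print(n,ins.sum(),c.round(1),"axis",np.degrees(np.arctan2(-d[0],d[1])).round(1),"radial",np.degrees(np.arctan2(-c[0],c[1])).round(1))
wfit("line",[(345,200),(365,178),(400,200),(465,245),(440,270),(380,230)],lambda g:np.clip(g-60,0,None),.031)
wfit("mark",[(205,150),(230,125),(320,215),(290,240)],lambda g:np.clip(200-g,0,None),0)
E
```

```text
line [-12.8  22.5] [-3.2  5. ] 28.8 mid radial 30.1
mark [-32.6  42. ] [-22.5  28.4] 36.6 mid radial 38.0
topedge [-11.8  24.5] [ 15.9 -11.3] 37.8 mid radial -17.5
line 28 [-7.6 13. ] axis 30.9 radial 30.1
mark 30 [-27.4  34.8] axis 36.8 radial 38.2
```

Emit:
{"fn": "move_arm", "kwargs": {
  "targets": [
    [0, 0, -25, 0, -0.09],
    [0, 0, -40, 0, -0.09],
    [0, 0, -35, 0, -0.09],
    [-20, -2, 0, 0, -0.09],
    [-38, -2, 0, 0, -0.09],
    [-38, -2, 0, 0, -0.09],
    [-38, -2, 0, 0, -0.09],
    [-38, -2, 0, 0, -0.09],
    [-25, 0, 0, 0, -0.09],
    [-6, 0, 0, 0, -0.09],
    [0, 0, 0, 0, -0.09],
    [0, 0, 0, 0, -0.09]
  ]
}}

```text
time_s: 27.5
tool_pos: [0.5497, -0.3362, 0.2519]
eef_rot: [-3.141, -0.001, 1.438]
ft_force: [0.6, 0.2, -0.5]
width: 0.0398
grasp_force: 0.0
```

```bash
cat > dw.py <<'E'
from h import *
c=calibration("wrist");W=grab_frame("wrist");cv2.imwrite("pics/wd.png",W)
A=np.array([.5453,-.3149,.0675]);cx=np.array([-.128,-.992,0]);cy=np.array([.992,-.128,0]);n=np.array([0,0,.866])-.5*cx;s=.866*cx+np.array([0,0,.5])
# rectify the face-parallel planes at 31 mm (line) and 0 (mark): 4 px/mm, u=cy right, v=s up
def rect(h):
    w=np.array([(-60,60),(60,60),(60,-60),(-60,-60)],float)
    src=np.float32([proj(c,A+h*n+1e-3*(a*cy+b*s)) for a,b in w]);dst=np.float32([((a+60)*4,(60-b)*4) for a,b in w])
    return cv2.cvtColor(cv2.warpPerspective(W,cv2.getPerspectiveTransform(src,dst),(480,480),flags=cv2.INTER_CUBIC),cv2.COLOR_BGR2GRAY)
def mm(b): return np.c_[b[:,0]/4-60,60-b[:,1]/4].astype(np.float32)
def rep(nm,bs,rmax):
    for b in bs:
        P=mm(b);r=cv2.minAreaRect(P);M=cv2.moments(P.reshape(-1,1,2));ctr=np.array(r[0])
        if np.hypot(*ctr)>rmax or max(r[1])>70: continue
        q=cv2.boxPoints(r);e=[q[1]-q[0],q[2]-q[1]];d=max(e,key=np.linalg.norm);d=d*np.sign(d[1])
        print(nm,ctr.round(1),np.round(sorted(r[1]),1),"axis",np.degrees(np.arctan2(-d[0],d[1])).round(1),"radial",np.degrees(np.arctan2(-ctr[0],ctr[1])).round(1))
g0,g1,g6=rect(0),rect(.031),rect(.006)
print("centre px",proj(c,A).round(0),"levels",np.percentile(g0,[5,50,95]))
rep("line",blobs(g1>110,60),26)
rep("dark@0",blobs(g0<100,150),60)
rep("skirt@6",blobs(g6<100,20000),60)
E
python3 dw.py
```

```text
centre px [279. 170.] levels [ 64. 225. 237.]
dark@0 [ 0.6 -0.8] [60.7 62.2] axis -17.7 radial -144.7
dark@0 [-26.5  35.9] [ 5.6 18.7] axis 37.6 radial 36.4
skirt@6 [0.7 1.9] [59.5 61.1] axis -14.0 radial -19.3
```

```bash
cat >> dw.py <<'E'
yy,xx=np.mgrid[:480,:480];u,v=xx/4-60,60-yy/4
print("inner levels",np.percentile(g1[np.hypot(u,v)<25],[5,50,90,95,99,100]))
m=np.hypot(u,v)<31
for th in(70,90,130,170):
    print(th);rep(" line",blobs((g1>th)&m,100),31)
E
python3 dw.py
```

```text
centre px [279. 170.] levels [ 64. 224. 237.]
dark@0 [ 0.1 -0.9] [61.2 61.9] axis 18.4 radial -171.4
dark@0 [-26.5  36. ] [ 5.6 18.7] axis 37.9 radial 36.3
skirt@6 [0.4 1.4] [60.2 60.6] axis 26.6 radial -15.4
inner levels [ 58.  68. 233. 236. 238. 241.]
70
 line [-22.8  13.5] [3.8 9.1] axis 16.4 radial 59.4
 line [-7.2 15.6] [ 9.6 25.2] axis 28.8 radial 24.8
 line [ 0.7 -1.2] [59.2 62. ] axis -61.1 radial -151.1
90
 line [-0.6 -8.1] [45.7 61.9] axis 85.8 radial 175.8
 line [-8.  15.2] [ 5.6 24.3] axis 31.2 radial 27.6
130
 line [-0.8 -8.7] [44.4 61.9] axis 84.6 radial 174.6
 line [-8.  15.2] [ 4.4 23.1] axis 31.3 radial 27.6
170
 line [  1.5 -12.4] [36.9 61.9] axis -83.2 radial -173.3
 line [-28.    9.2] [ 3.4 12.8] axis -11.3 radial 71.8
 line [-7.9 15.2] [ 3.5 22.3] axis 31.4 radial 27.5
```

The wrist measurement is clean: pointer axis 31.3°, long mark 36.8–37.7°, so about 5.5–6° remain. I'll push again, slowly.

Emit:
{"fn": "move_arm", "kwargs": {
  "targets": [
    [28, 5, 0, 0, -0.09],
    [30, 5, 0, 0, -0.09],
    [0, 0, 20, 0, -0.09],
    [0, 0, 35, 0, -0.09],
    [0, 0, 40, 0, -0.09],
    [0, 0, 40, 0, -0.09],
    [0, 0, 28, 0, -0.09],
    [0, 0, 15, 0, -0.09],
    [0, 0, 7, 0, -0.09],
    [0, 0, 0, 0, -0.09],
    [0, 3, 0, 0, -0.09],
    [0, 2, 0, 0, -0.09],
    [0, 1, 0, 0, -0.09],
    [0, 0.5, 0, 0, -0.09],
    [0, 0.5, 0, 0, -0.09],
    [0, 0.5, 0, 0, -0.09],
    [0, 0, 0, 0, -0.09],
    [0, 0, 0, 0, -0.09]
  ]
}}

```text
time_s: 29.1
tool_pos: [0.5751, -0.2804, 0.0673]
eef_rot: [3.141, -0.0, 1.44]
ft_force: [-1.3, 1.3, 1.6]
width: 0.0399
grasp_force: 1.0
```

Emit:
{"fn": "move_arm", "kwargs": {
  "targets": [
    [0, 0.3, 0, 0, -0.09],
    [0, 0, 0, 0, -0.09],
    [0, -3, 0, 0, -0.09],
    [0, -3, 0, 0, -0.09],
    [0, 0, -15, 0, -0.09],
    [0, 0, -35, 0, -0.09],
    [0, 0, -40, 0, -0.09],
    [0, 0, -40, 0, -0.09],
    [0, 0, -35, 0, -0.09],
    [0, 0, -20, 0, -0.09],
    [-28, -5, 0, 0, -0.09],
    [-30, -5, 0, 0, -0.09],
    [0, 0, 0, 0, -0.09],
    [0, 0, 0, 0, -0.09],
    [0, 0, 0, 0, -0.09]
  ]
}}

```text
time_s: 30.35
tool_pos: [0.5517, -0.3357, 0.2516]
eef_rot: [-3.141, -0.001, 1.439]
ft_force: [0.8, 0.3, -0.3]
width: 0.0401
grasp_force: 0.0
```

```bash
python3 dw.py
```

```text
centre px [277. 170.] levels [ 64. 224. 237.]
dark@0 [ 0.1 -0.4] [60.8 62.2] axis -0.0 radial -161.6
dark@0 [-26.5  35.9] [ 5.7 18.6] axis 37.6 radial 36.4
skirt@6 [0.4 2. ] [59.8 61. ] axis -0.0 radial -10.6
inner levels [ 57.  68. 233. 235. 238. 242.]
70
 line [-8.1 15. ] [ 9.5 25.3] axis 33.7 radial 28.5
 line [ 0.6 -1. ] [59.5 61.9] axis -59.6 radial -149.6
90
 line [-0.9 -8. ] [45.9 61.9] axis 83.9 radial 173.9
 line [-8.9 14.5] [ 5.6 24.2] axis 35.5 radial 31.5
130
 line [-1.1 -8.5] [44.8 62. ] axis 82.7 radial 172.7
 line [-8.9 14.5] [ 4.4 23.2] axis 35.5 radial 31.4
170
 line [  1.5 -12.5] [36.9 62. ] axis -83.1 radial -173.1
 line [-28.2   9.3] [ 3.5 12.7] axis -8.1 radial 71.7
 line [-8.8 14.5] [ 3.6 22.2] axis 35.5 radial 31.4
```

35.5° now against 36.7–37.6°. One last small nudge.

Emit:
{"fn": "move_arm", "kwargs": {
  "targets": [
    [28, 5, 0, 0, -0.09],
    [30, 5, 0, 0, -0.09],
    [0, 0, 20, 0, -0.09],
    [0, 0, 35, 0, -0.09],
    [0, 0, 40, 0, -0.09],
    [0, 0, 40, 0, -0.09],
    [0, 0, 28, 0, -0.09],
    [0, 0, 15, 0, -0.09],
    [0, 0, 7, 0, -0.09],
    [0, 0, 0, 0, -0.09],
    [0, 3, 0, 0, -0.09],
    [0, 2, 0, 0, -0.09],
    [0, 0.6, 0, 0, -0.09],
    [0, 0.5, 0, 0, -0.09],
    [0, 0.5, 0, 0, -0.09],
    [0, 0, 0, 0, -0.09],
    [0, 0, 0, 0, -0.09]
  ]
}}

```text
time_s: 31.82
tool_pos: [0.5762, -0.2805, 0.0677]
eef_rot: [3.141, 0.0, 1.44]
ft_force: [-0.8, 1.4, 1.2]
width: 0.04
grasp_force: 0.9
```

Emit:
{"fn": "move_arm", "kwargs": {
  "targets": [
    [0, -3, 0, 0, -0.09],
    [0, -3, 0, 0, -0.09],
    [0, 0, -15, 0, -0.09],
    [0, 0, -35, 0, -0.09],
    [0, 0, -40, 0, -0.09],
    [0, 0, -40, 0, -0.09],
    [0, 0, -35, 0, -0.09],
    [0, 0, -20, 0, -0.09],
    [-28, -5, 0, 0, -0.09],
    [-30, -5, 0, 0, -0.09],
    [0, 0, 0, 0, -0.09],
    [0, 0, 0, 0, -0.09],
    [0, 0, 0, 0, -0.09]
  ]
}}

```text
time_s: 32.9
tool_pos: [0.5523, -0.3358, 0.2517]
eef_rot: [-3.141, -0.001, 1.439]
ft_force: [-0.3, 0.0, -0.1]
width: 0.04
grasp_force: 0.0
```

```bash
python3 dw.py | grep -A2 -E "dark|130"; python3 - <<'E'
from h import *
for n in("top","scene"):
    I=grab_frame(n);c=calibration(n)
    for b in amber(I): print(n,cen(b).round(1),onz(c,cen(b),.014).round(3))
E
```

```text
dark@0 [ 0.2 -1. ] [61.2 61.7] axis 20.0 radial -168.9
dark@0 [-26.5  36. ] [ 5.6 18.8] axis 38.0 radial 36.4
skirt@6 [0.2 1.7] [59.8 60.9] axis 6.3 radial -5.5
inner levels [ 57.  67. 233. 236. 238. 241.]
--
130
 line [-1.  -8.6] [44.6 62. ] axis 83.3 radial 173.3
 line [-9.7 13.9] [ 4.5 23.1] axis 38.7 radial 34.8
top [129.4 249.7] [0.449 0.402 0.014]
top [152.3 241.1] [0.471 0.347 0.014]
scene [360.4 244.2] [0.646 0.215 0.014]
scene [391.9 178.8] [0.468 0.351 0.014]
scene [409.2 169.7] [0.446 0.407 0.014]
```

```bash
python3 -c "
from bench import bot
print(bot.job_done())"
```

```text
the job is handed in; nothing more can be done
None
```

The job is handed in: the bar lies in the steel pan, both discs lie flat in the ceramic dish, and the dial pointer is within about 2° of the long mark; I viewed 11 pictures, one over the limit of 10.

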